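# Close and latch the shielded test box

### The arm

A 6-joint arm with a two-finger parallel gripper is mounted at the origin on the work surface. World frame = base frame: x ahead of the robot, y to its left, z up, the work surface at z = 0. Lengths are in m, angles in rad, forces in N, time in s.
With the tool pointing down it reaches from about 0.25 to 0.8 m from the base axis. Payload 3.9 kg.
Tool frame: the origin (TCP) lies midway between the tips of the shut fingers; the grasp point (between the pads) lies 19 mm behind it; z points along the fingers, y is the line along which they close (so a half turn about z gives the same grasp; the last joint's range is limited). The gripper opens to 85 mm and grips with 20 to 120 N. Pads are 22 mm wide; open, the fingers measure 114 mm over their backs; the gripper's body (76 mm by 85 mm) begins 54 mm behind the grasp point. The pads swing forward as they close: fully open they stand 13 mm farther back than shut.
Start: joints at [1.278, 0.26, -0.138, 1.173, 0, 1.571], TCP at [0.152, 0.503, 0.231] pointing down, gripper open.
Joint ranges: [-2.78, 2.78], [-0.83, 1.72], [-1.28, 1.37], [-1.9, 2.12], [-1.57, 1.48], [-3.14, 3.14]. Speed limits (rad/s): [2.57, 2.57, 3.14, 3.14, 3.14, 3.14].

### API

Orientations are given as a 3x3 rotation matrix whose columns are the frame's x, y, z axes.
In Python, from plant import bot gives the robot as it stands.
- The arm moves only by the tool servo_tool, never from a script. Its argument "deltas" is a list of rows, each an object with "xyz": the shift along the tool's x, y, z as a fraction of full scale, a list of three; "rotation": the turn, a rotation vector about the tool's x, y, z as a fraction of full scale, a list of three; "grip": the closure, from 0 (fully open) to 1 (shut). In form: [{"xyz": [dx, dy, dz], "rotation": [wx, wy, wz], "grip": grip}, ...]. A call has 1 to 12 rows; each row shifts and turns the commanded pose from where the row before left it, along the tool's axes as they then stand; what a row does not reach is not made up. Full scale, the value 1, is 0.02 m for a shift and 0.12 rad for a turn. A row lasts 1/12 s, in which the tool goes at most 41.7 mm and 7.16 degrees, less where a joint would pass 70% of its speed; a pose out of reach is approached as far as the arm can. A call with a number of a shift or a turn outside -1 to 1 is refused whole. A call with a gripper value outside its range is refused whole. The fingers move at their own pace and stop on an object; "grip_force" is the grip in N (left out, the last holds). Time passes only in rows, so rows that do not move let the fingers close. It gives the time, the measured TCP pose, the force, the opening and the grip force at its end, in the units of the state.
- bot.sense(): the state, without advancing time (a new reading comes with each control period).
- bot.read_camera(name): name is "side" or "top"; returns a dict with "img" (384x512x3 uint8, blue, green, red), "fov_y" (degrees; the focal length in pixels is half the picture's height over the tangent of half this angle, whatever the lens; pixels are square), "cx", "cy" (the principal point, pixels), "R" (3x3) and "t" (3): a world point X has camera coordinates R X + t. Camera axes: x right, y down, z forward; pixel columns grow to the right and rows downward; lengths in m; the calibration is good to about 2 mm. A picture is of the moment at which its call begins. There is no depth.
- bot.close_job(): hands the job in; it is judged then, once.
The state is a dict: "time": time; "joint_pos": joint angles; "joint_vel": joint speeds; "joint_torque": joint torques, N m; "tcp_pos": TCP position; "tcp_rot": TCP orientation; "contact_force": force on the tool from outside, world axes, zero at the start; "torque": the same for the moment, N m; "gripper_width": opening from 0.0 (shut) to 1.0 (fully open); "finger_force": force on a finger pad.
Only numpy, scipy, OpenCV 4.12 (cv2) and the standard library are available. Lean on these libraries where they do the work, as an engineer would, in place of code of your own. Each camera call takes 0.05 s, during which the arm holds its last target. There are 200 camera calls.

### The job

The shielded test box is loaded and ready to measure. Swing its lid shut, then push the wing fastener in and turn it a quarter turn clockwise until it drops into its locked detent, without forcing it; let go, and leave the other things on the bench where they are.

Things in the scene. Friction and masses are not known exactly. Their poses are not given: they have to be found in the camera images.
- box: Grey metal test box with a bare aluminium lid, on a black plinth bolted to the bench. Origin: on the bench under the box's centre; x from its front (wing side) to its rear (hinge side), y along its front edge, z up. Box 180 (x) x 200 (y), plinth 225 x 245 x 18. The shut lid (183 x 204 x 5) rests on the rim, its top 103.5 above the bench.
- lid_hinge (a point): Middle of the lid's hinge line (along the box's y), at the rear top edge of the box, level with the lid's underside.
- lid_edge (a point): Middle of the lid's free front edge, on its outer (upper) face, 181 from the hinge line; that face lies 5 from the plane through the hinge line.
- wing_grip (a point): Centre of the fastener's black plastic wing, on its axis, 150 from the hinge line. A bar 40 long (this point's y) x 10 thick (x) x 26 high, edges rounded, 23.5 to 49.5 above the lid's outer face at rest. Its round skirt, 39 across, has its top 24.5 above the lid and stays clear of the lid when pushed in. A 22 x 5 x 3 cross-pin under the lid lies parallel to the wing.
- catch (a point): Nominal mouth of the slotted steel receptacle inside the box, under the wing's axis, 60 in front of the box's centre; its slot runs along the box's y. Held by one nut and shims, it may be turned up to 22 degrees either way and sit 1.5 mm high or low: that is not in this reading. The pin enters within 0.07 rad of the slot. More than 40 N between pin and receptacle damages them.
- lid (a joint): Lid angle, rad: 0 shut, grows as the front edge rises, starts at 0.55 to 1.1. Friction hinge: it stays where it is left; 1 to 5 N at the front edge swings it shut.
- wing (a joint): Turn of the wing, rad, clockwise from above positive; 0 when parallel to the box's front edge (open, roughly over the slot), starts within 0.35 of 0. Turns easily (0.03 N m). With the pin through the slot it turns clockwise only, a quarter turn, to a hard stop; the detent notch takes the pin anywhere in the last 0.15 before that stop.
- stud (a joint): How far the wing is pushed in, m; 0 at rest. Spring: 4 N to start, plus 0.7 N per mm. With the lid shut (depths +-1.5 mm): at 1.5 mm the pin meets the receptacle unless over the slot; from 10.5 mm it is through and can turn; at 12.3 mm it bottoms hard. Let go at the notch it springs back 4 mm and stays 6.5 mm in: locked. Let go short of it, it stays at 10.5 mm, not locked.
- positioner_mid (a point): Centre of a loose blue and black probe micropositioner, base 60 x 45, 87 high, with steel micrometer heads and a thin probe arm; not part of the job.
- shipper_mid (a point): Centre of a loose round pale wafer shipper, 112 across, 14 high; not part of the job.
- driver_grip (a point): Handle centre of a loose screwdriver, 160 long; not part of the job.

How it is judged:
By the outcome, as a careful person would: the job done as asked, in the order asked, and still so for the second after the job is handed in, with the robot touching nothing.
It also fails if it takes over 72 s, if anything falls off the work surface, if the arm or the gripper's body presses on something with over 40 N, if the wrist force passes 120 N, or if a joint passes its speed limit or range.

## Working session

There is one attempt and no reset: what is moved stays moved. The work goes in short steps, Python scripts to look and compute and a tool call to move; the robot and the scene stay as the last step left them, time stands still between calls to the robot, and variables do not carry over. Pictures are saved under pics/ and viewed, at most 10 in all, crops included, and the job is handed in when it is done.

Besides the shell and the picture viewer there is one more tool, called after "Call:" in YAML: its name, and indented under it one key for each argument. servo_tool: Moves the arm, as the interface text tells. Shift numbers are shares of 0.02 m and turn numbers shares of 0.12 rad, none past 1 either way. Its arguments: {"type":"object","properties":{"deltas":{"type":"array","items":{"type":"object","properties":{"xyz":{"type":"array","items":{"type":"number","minimum":-1,"maximum":1}},"rotation":{"type":"array","items":{"type":"number","minimum":-1,"maximum":1}},"grip":{"type":"number"}}}},"grip_force":{"type":"number"}},"required":["deltas"]}

```bash
mkdir -p pics; ls; python3 - <<'E'
from plant import bot
import cv2,numpy as np
s=bot.sense(); print(s)
for n in("side","top"):
    c=bot.read_camera(n); cv2.imwrite(f"pics/{n}0.png",c["img"]); print(n,c["fov_y"],c["cx"],c["cy"],c["R"],c["t"], -np.array(c["R"]).T@c["t"])
E
```

```text
pics
{'time': 0.0, 'joint_pos': array([ 1.27801851e+00,  2.60692589e-01, -1.39422239e-01,  1.17272559e+00,
        3.19142712e-06,  1.57080719e+00]), 'joint_vel': array([-3.38770194e-05, -7.74095176e-04,  2.01548721e-03,  8.03737887e-04,
        4.85167231e-04,  5.99324545e-04]), 'joint_torque': array([ 7.80881401e-04, -4.05674922e+01,  2.53923529e+01,  1.86512049e-02,
        1.46945854e-04,  1.79754477e-05]), 'tcp_pos': array([0.15131302, 0.50197003, 0.23044033]), 'tcp_rot': array([[-9.57442718e-01,  2.88622748e-01, -5.93005770e-04],
       [ 2.88623358e-01,  9.57440719e-01, -1.95618213e-03],
       [ 3.16920929e-06, -2.04408765e-03, -9.99997911e-01]]), 'contact_force': array([ 0.11902321,  0.08667121, -0.05377475]), 'torque': array([ 0.04423122, -0.02659148, -0.06326524]), 'finger_force': 0.0, 'gripper_width': 0.9995825927108667}
side 46.09270061911677 253.35429985172254 185.68061447652371 [[ 0.9456001  -0.32514148 -0.01111143]
 [-0.22296826 -0.62282475 -0.74991632]
 [ 0.23690843  0.71159845 -0.66143937]] [-0.51050238  0.2551473   1.01699915] [ 0.29868518 -0.73076847  0.85834999]
top 55.3468445643939 248.53506834708404 192.21135976269133 [[-0.02198666 -0.99969707 -0.01106111]
 [-0.98498831  0.02355525 -0.17100634]
 [ 0.17121509  0.00713521 -0.98520784]] [0.09423074 0.55356583 1.06046714] [0.36575972 0.07359616 1.1404861 ]
```

View pics/side0.png

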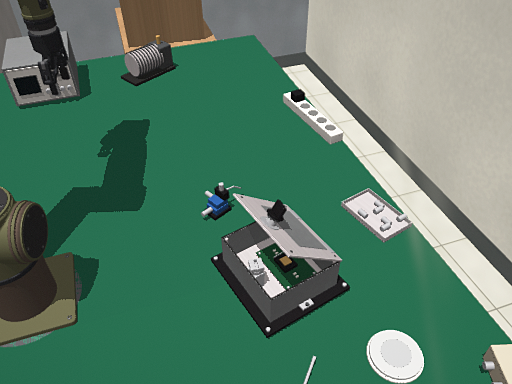

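View pics/top0.png

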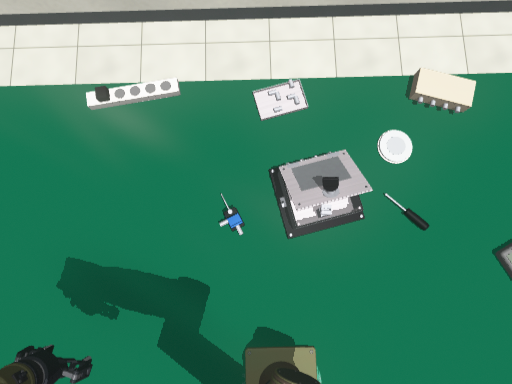

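The box is at about (318,195) in the top view, with its hinge at the far side (+x) and the free lid edge toward the robot. The positioner is at (233,219), the driver at (410,212) and the shipper at (395,146). Next I'll view enlarged crops.

```bash
python3 - <<'E'
import cv2,numpy as np
a=cv2.imread("pics/side0.png")[180:340,200:360]; b=cv2.imread("pics/top0.png")[140:245,260:380]
cv2.imwrite("pics/sc.png",cv2.resize(a,None,fx=3.75,fy=3.75,interpolation=cv2.INTER_CUBIC))
cv2.imwrite("pics/tc.png",cv2.resize(b,None,fx=5,fy=5,interpolation=cv2.INTER_CUBIC))
E
```

```text
(no output)
```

View pics/sc.png

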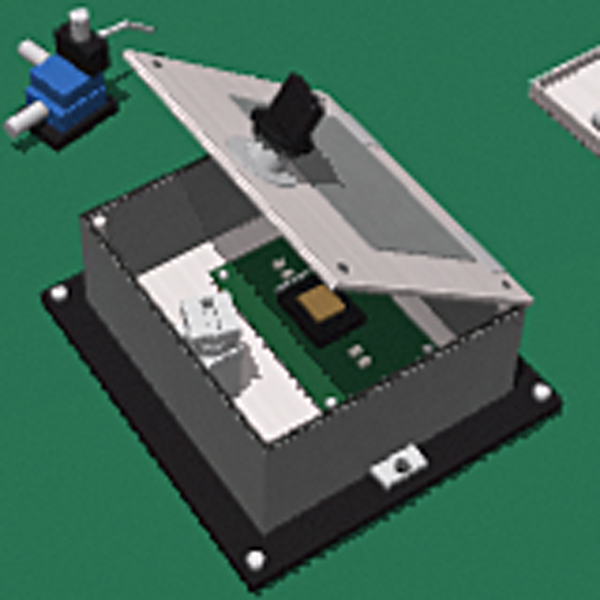

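View pics/tc.png

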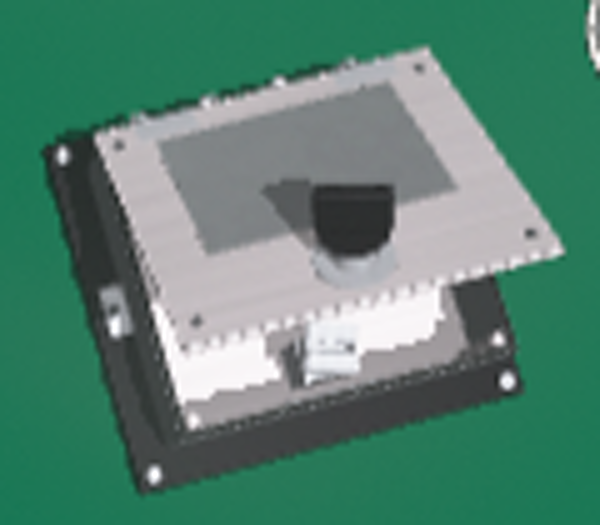

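```bash
cat > h.py <<'E'
import numpy as np,cv2,pickle
from scipy.optimize import least_squares
def K(c):
    f=c["img"].shape[0]/2/np.tan(np.radians(c["fov_y"])/2); return np.array([[f,0,c["cx"]],[0,f,c["cy"]],[0,0,1]])
def proj(c,X):
    p=(np.atleast_2d(X)@np.array(c["R"]).T+c["t"])@K(c).T; return p[:,:2]/p[:,2:]
def tow(b,P): # box frame->world; b=(x,y,yaw)
    c,s=np.cos(b[2]),np.sin(b[2]); P=np.atleast_2d(P); return np.c_[b[0]+c*P[:,0]-s*P[:,1], b[1]+s*P[:,0]+c*P[:,1], P[:,2]]
def lidp(th,d,y,t): # d from hinge, y, t above hinge plane
    return [.09-d*np.cos(th)+t*np.sin(th)*1, y, .0985+d*np.sin(th)+t*np.cos(th)]
def tri(cs,ps):
    A=[]
    for c,p in zip(cs,ps):
        M=K(c)@np.c_[c["R"],c["t"]]; A+=[p[0]*M[2]-M[0],p[1]*M[2]-M[1]]
    v=np.linalg.svd(np.array(A))[2][-1]; return v[:3]/v[3]
E
cat > fit.py <<'E'
from h import *; from plant import bot
S=bot.read_camera("side");T=bot.read_camera("top"); pickle.dump((S,T),open("c0.pkl","wb"))
fs=lambda u,v:((u+.5)/3.75-.5+200,(v+.5)/3.75-.5+180); ft=lambda u,v:((u+.5)/5-.5+260,(v+.5)/5-.5+140)
so=[fs(125,50),fs(330,285),fs(532,298), fs(268,443),fs(82,213), fs(43,295),fs(560,395)]
to=[ft(187,350),ft(565,255),ft(430,47),ft(97,133), ft(522,390),ft(45,147),ft(142,490)]
def res(q,full=0):
    b,th=q[:3],q[3]; L=lambda d,y,t:lidp(th,d,y,t)
    a=[L(.181,.102,.005),L(.181,-.102,.0025),L(-.002,-.102,.0025),[-.09,-.1,.0985],[-.09,.1,.0985],[-.1125,.1225,.018],[.1125,-.1225,.015]]
    t=[L(.181,.102,.005),L(.181,-.102,.005),L(-.002,-.102,.005),L(-.002,.102,.005),[-.1125,-.1225,.012],[.1125,.1225,.018],[-.1125,.1225,.014]]
    r=np.r_[proj(S,tow(b,a))-so,proj(T,tow(b,t))-to]
    return r if full else r.ravel()
q=least_squares(res,[.4,-.1,.2,.7],loss="soft_l1").x
print(q);print(res(q,1).round(1).tolist())
np.save("q.npy",q)
b,th=q[:3],q[3]
print("wing tip-centre",tow(b,lidp(th,.15,0,.005+.0365)),"edge",tow(b,lidp(th,.181,0,.005)),"hinge",tow(b,[.09,0,.0985]))
# receptacle from two views (rough centre)
r=tri([S,T],[fs(210,315),ft(333,343)]);print("recept",r)
c,s=np.cos(b[2]),np.sin(b[2]);print("in box",[c*(r[0]-b[0])+s*(r[1]-b[1]),-s*(r[0]-b[0])+c*(r[1]-b[1])])
# rectified patches of catch plane, x right = box -y, up = box x; 10 px/mm
ims=[]
for cam in(S,T):
  for z in (.07,.083):
    g=np.array([[-.03,.03],[-.03,-.03],[.03,-.03],[.03,.03]])  # dx,dy
    W=tow(b,[[-.06+x,y,z] for x,y in g]); pix=proj(cam,W).astype(np.float32)
    H=cv2.getPerspectiveTransform(pix,np.float32([[0,390],[390,390],[390,0],[0,0]]))
    ims.append(cv2.warpPerspective(cam["img"],H,(390,290+100),flags=cv2.INTER_CUBIC)[95:385] if 0 else cv2.resize(cv2.warpPerspective(cam["img"],H,(390,390),flags=cv2.INTER_CUBIC),(295,295)))
cv2.imwrite("pics/rect.png",np.r_[np.c_[ims[0],ims[1]],np.c_[ims[2],ims[3]]])
# wing crops
E
python3 fit.py
```

```text
[ 0.55547656 -0.12756731  0.24100736  0.6383069 ]
[[-0.9, 0.1], [0.3, 0.7], [0.1, 0.8], [-0.8, 1.5], [-1.2, -0.1], [-1.6, -1.2], [0.8, 1.2], [-0.6, -0.3], [0.0, -1.9], [-0.8, -1.2], [-1.2, -0.6], [0.4, -0.5], [-0.4, -0.6], [-0.0, 0.3]]
wing tip-centre [[ 0.54990377 -0.12893702  0.22120437]] edge [[ 0.50460757 -0.14007013  0.21036194]] hinge [[ 0.64287538 -0.10608603  0.0985    ]]
recept [ 0.4969226  -0.14254757  0.08592147]
in box [np.float64(-0.060437129620686335), np.float64(-0.0005715820283707061)]Traceback (most recent call last):
  File "fit.py", line 28, in <module>
    cv2.imwrite("pics/rect.png",np.r_[np.c_[ims[0],ims[1]],np.c_[ims[2],ims[3]]])
    ~~~~~~~~~~~^^^^^^^^^^^^^^^^^^^^^^^^^^^^^^^^^^^^^^^^^^^^^^^^^^^^^^^^^^^^^^^^^^
cv2.error: OpenCV(4.12.0) /io/opencv/modules/imgcodecs/src/loadsave.cpp:1058: error: (-215:Assertion failed) image.channels() == 1 || image.channels() == 3 || image.channels() == 4 in function 'imwrite_'
```

```bash
cat > rect.py <<'E'
from h import *
S,T=pickle.load(open("c0.pkl","rb")); q=np.load("q.npy");b,th=q[:3],q[3]
g=[[-1,1],[-1,-1],[1,-1],[1,1]]
def patch(cam,W):
    H=cv2.getPerspectiveTransform(proj(cam,W).astype(np.float32),np.float32([[0,299],[299,299],[299,0],[0,0]]))
    im=cv2.warpPerspective(cam["img"],H,(300,300),flags=cv2.INTER_CUBIC)
    for k in(150,): cv2.line(im,(0,k),(8,k),(0,0,255));cv2.line(im,(k,0),(k,8),(0,0,255))
    return im
rec=[patch(c,tow(b,[[-.06+.025*x,.025*y,.085] for x,y in g])) for c in(S,T)]
wng=[patch(c,tow(b,[lidp(th,.15-.03*x,.03*y,.0545) for x,y in g])) for c in(S,T)]
for im in wng: im[:]=np.clip(255*(im/255.)**.45,0,255)
cv2.imwrite("pics/rect.png",np.vstack([np.hstack(rec),np.hstack(wng)]))
E
python3 rect.py
```

```text
(no output)
```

View pics/rect.png

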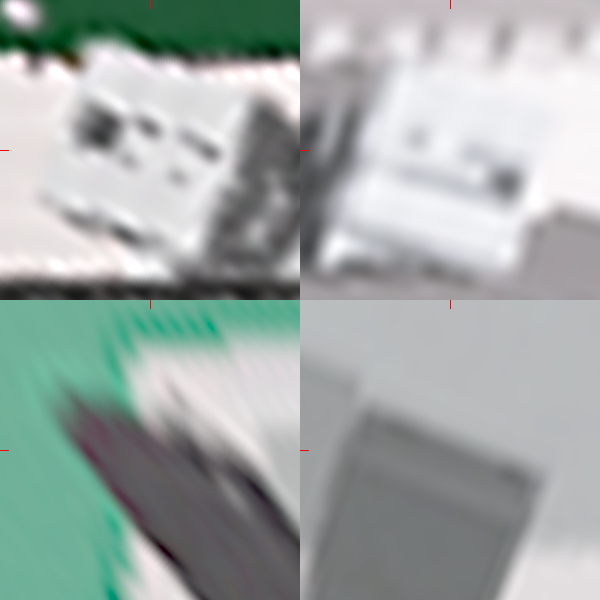

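The receptacle is turned about 15–20° clockwise, and the wing about 19° clockwise. The box fit agrees to about 1 px, and the catch is at box (-60.4, -0.6), as it should be. Now I'll plan the approach.

```bash
cat > plan.py <<'E'
from h import *; from plant import bot
q=np.load("q.npy");b,th=q[:3],q[3]
def rel(target):
    s=bot.sense(); return (s["tcp_rot"].T@(np.array(target)-s["tcp_pos"])*1000).round(1)
def st():
    s=bot.sense(); R=s["tcp_rot"]
    print("t",s["time"],"p",s["tcp_pos"].round(4),"hd",np.arctan2(R[1,1],R[0,1]).round(3),"F",s["contact_force"].round(1),"w",s["gripper_width"].round(3),"ff",round(float(s["finger_force"]),1),"j6",s["joint_pos"][5].round(2),"down",R[:,2].round(3))
E
python3 - <<'E'
from plan import *
P=lambda t:tow(b,lidp(t,.162,-.055,.005))[0]
print(P(th)); t=P(th).copy(); t[2]=.30; print("tool mm",rel(t))
c,s=np.cos(-.092),np.sin(-.092); R=np.array([[-s,c,0],[c,s,0],[0,0,-1]]).T
for a in np.linspace(th,0,9): print(a.round(2),P(a).round(4),(R.T@(P(a)-P(th))*1000).round(1))
E
```

```text
[ 0.53255302 -0.18983849  0.19904105]
tool mm [-564.7 -552.7  -68.6]
0.64 [ 0.5326 -0.1898  0.199 ] [0. 0. 0.]
0.56 [ 0.5252 -0.1917  0.1886] [-2.5 -7.2 10.5]
0.48 [ 0.5186 -0.1933  0.1776] [ -4.7 -13.6  21.5]
0.4 [ 0.5129 -0.1947  0.166 ] [ -6.6 -19.1  33. ]
0.32 [ 0.5082 -0.1958  0.1541] [ -8.2 -23.7  45. ]
0.24 [ 0.5043 -0.1968  0.1418] [ -9.5 -27.5  57.3]
0.16 [ 0.5015 -0.1975  0.1292] [-10.5 -30.3  69.9]
0.08 [ 0.4996 -0.1979  0.1164] [-11.1 -32.1  82.6]
0.0 [ 0.4987 -0.1982  0.1035] [-11.4 -33.   95.5]
```

Call:
servo_tool:
  deltas:
    - {"xyz":[-0.78,-0.77,-0.29],"rotation":[0,0,0],"grip":1}
    - {"xyz":[-0.78,-0.77,-0.29],"rotation":[0,0,0],"grip":1}
    - {"xyz":[-0.78,-0.77,-0.29],"rotation":[0,0,0],"grip":1}
    - {"xyz":[-0.78,-0.77,-0.29],"rotation":[0,0,0],"grip":1}
    - {"xyz":[-0.78,-0.77,-0.29],"rotation":[0,0,0],"grip":1}
    - {"xyz":[-0.78,-0.77,-0.29],"rotation":[0,0,0],"grip":1}
    - {"xyz":[-0.78,-0.77,-0.29],"rotation":[0,0,0],"grip":1}
    - {"xyz":[-0.78,-0.77,-0.29],"rotation":[0,0,0],"grip":1}
    - {"xyz":[-0.78,-0.77,-0.29],"rotation":[0,0,0],"grip":1}
    - {"xyz":[-0.78,-0.77,-0.29],"rotation":[0,0,0],"grip":1}
    - {"xyz":[-0.78,-0.77,-0.29],"rotation":[0,0,0],"grip":1}
    - {"xyz":[-0.78,-0.77,-0.29],"rotation":[0,0,0],"grip":1}

```text
time: 1.2
tcp_pos: [0.2776, 0.2706, 0.3011]
tcp_rot: [[-0.958, 0.288, -0.0], [0.288, 0.958, -0.0], [-0.0, -0.0, -1.0]]
contact_force: [0.4, -0.1, -1.2]
gripper_width: 0.004
finger_force: 0.0
```

Call:
servo_tool:
  deltas:
    - {"xyz":[-0.78,-0.77,0],"rotation":[0,0,0],"grip":1}
    - {"xyz":[-0.78,-0.77,0],"rotation":[0,0,0],"grip":1}
    - {"xyz":[-0.78,-0.77,0],"rotation":[0,0,0],"grip":1}
    - {"xyz":[-0.78,-0.77,0],"rotation":[0,0,0],"grip":1}
    - {"xyz":[-0.78,-0.77,0],"rotation":[0,0,0],"grip":1}
    - {"xyz":[-0.78,-0.77,0],"rotation":[0,0,0],"grip":1}
    - {"xyz":[-0.78,-0.77,0],"rotation":[0,0,0],"grip":1}
    - {"xyz":[-0.78,-0.77,0],"rotation":[0,0,0],"grip":1}
    - {"xyz":[-0.78,-0.77,0],"rotation":[0,0,0],"grip":1}
    - {"xyz":[-0.78,-0.77,0],"rotation":[0,0,0],"grip":1}
    - {"xyz":[-0.78,-0.77,0],"rotation":[0,0,0],"grip":1}
    - {"xyz":[-0.78,-0.77,0],"rotation":[0,0,0],"grip":1}

```text
time: 2.2
tcp_pos: [0.4035, 0.0396, 0.3008]
tcp_rot: [[-0.957, 0.289, -0.0], [0.289, 0.957, 0.0], [0.0, 0.0, -1.0]]
contact_force: [0.5, 0.1, 0.6]
gripper_width: -0.001
finger_force: 0.0
```

Call:
servo_tool:
  deltas:
    - {"xyz":[-0.78,-0.77,0],"rotation":[0,0,0],"grip":1}
    - {"xyz":[-0.78,-0.77,0],"rotation":[0,0,0],"grip":1}
    - {"xyz":[-0.78,-0.77,0],"rotation":[0,0,0],"grip":1}
    - {"xyz":[-0.78,-0.77,0],"rotation":[0,0,0],"grip":1}
    - {"xyz":[-0.78,-0.77,0],"rotation":[0,0,0],"grip":1}
    - {"xyz":[-0.78,-0.77,0],"rotation":[0,0,0],"grip":1}
    - {"xyz":[-0.78,-0.77,0],"rotation":[0,0,0],"grip":1}
    - {"xyz":[-0.78,-0.77,0],"rotation":[0,0,0],"grip":1}
    - {"xyz":[-0.78,-0.77,0],"rotation":[0,0,0],"grip":1}
    - {"xyz":[-0.78,-0.77,0],"rotation":[0,0,0],"grip":1}
    - {"xyz":[-0.78,-0.77,0],"rotation":[0,0,0],"grip":1}

```text
time: 3.12
tcp_pos: [0.5189, -0.172, 0.3006]
tcp_rot: [[-0.957, 0.289, -0.001], [0.289, 0.957, 0.0], [0.001, 0.0, -1.0]]
contact_force: [-0.5, 0.0, 0.2]
gripper_width: -0.001
finger_force: 0.0
```

Call:
servo_tool:
  deltas:
    - {"xyz":[0,0,0],"rotation":[0,0,0.95],"grip":1}
    - {"xyz":[0,0,0],"rotation":[0,0,0.95],"grip":1}
    - {"xyz":[0,0,0],"rotation":[0,0,0.95],"grip":1}
    - {"xyz":[0,0,0],"rotation":[0,0,0.95],"grip":1}
    - {"xyz":[0,0,0],"rotation":[0,0,0.95],"grip":1}
    - {"xyz":[0,0,0],"rotation":[0,0,0.95],"grip":1}
    - {"xyz":[0,0,0],"rotation":[0,0,0.95],"grip":1}
    - {"xyz":[0,0,0],"rotation":[0,0,0.95],"grip":1}
    - {"xyz":[0,0,0],"rotation":[0,0,0.95],"grip":1}
    - {"xyz":[0,0,0],"rotation":[0,0,0.95],"grip":1}
    - {"xyz":[0,0,0],"rotation":[0,0,0.95],"grip":1}
    - {"xyz":[0,0,0],"rotation":[0,0,0.95],"grip":1}

```text
time: 4.12
tcp_pos: [0.5185, -0.171, 0.3006]
tcp_rot: [[0.096, 0.995, -0.001], [0.995, -0.096, 0.0], [0.0, -0.001, -1.0]]
contact_force: [0.6, -0.9, -0.7]
gripper_width: 0.0
finger_force: 0.0
```

```bash
python3 - <<'E'
from plan import *
st(); t=tow(b,lidp(th,.162,-.055,.005))[0]; print(rel(t))
E
```

```text
Traceback (most recent call last):
  File "plan.py", line 7, in st
    print("t",s["time"],"p",s["tcp_pos"].round(4),"hd",np.arctan2(R[1,1],R[0,1]).round(3),"F",s["contact_force"].round(1),"w",s["gripper_width"].round(3),"ff",round(float(s["finger_force"]),1),"j6",s["joint_pos"][5].round(2),"down",R[:,2].round(3))
                                                                                                                              ^^^^^^^^^^^^^^^^^^^^^^^^
AttributeError: 'float' object has no attribute 'round'
```

Call:
servo_tool:
  deltas:
    - {"xyz":[-0.145,0.13,0.71],"rotation":[0,0,0],"grip":1}
    - {"xyz":[-0.145,0.13,0.71],"rotation":[0,0,0],"grip":1}
    - {"xyz":[-0.145,0.13,0.71],"rotation":[0,0,0],"grip":1}
    - {"xyz":[-0.145,0.13,0.71],"rotation":[0,0,0],"grip":1}
    - {"xyz":[-0.145,0.13,0.71],"rotation":[0,0,0],"grip":1}
    - {"xyz":[-0.145,0.13,0.71],"rotation":[0,0,0],"grip":1}

```text
time: 4.62
tcp_pos: [0.5326, -0.1898, 0.2148]
tcp_rot: [[0.09, 0.996, -0.0], [0.996, -0.09, 0.0], [0.0, -0.0, -1.0]]
contact_force: [-0.2, 0.4, 0.7]
gripper_width: -0.004
finger_force: 0.0
```

```bash
sed -i 's/s\["gripper_width"\].round(3)/round(float(s["gripper_width"]),3)/' plan.py; python3 - <<'E'
from plan import *
st(); t=tow(b,lidp(th,.162,-.055,.005))[0]; print(rel(t))
cv2.imwrite("pics/s1.png",cv2.resize(bot.read_camera("side")["img"][130:330,200:370],None,fx=3,fy=3))
E
```

```text
t 4.6167 p [ 0.5326 -0.1898  0.2148] hd -0.09 F [-0.2  0.4  0.7] w -0.004 ff 0.0 j6 1.32 down [-0.  0. -1.]
[-0.  -0.  15.7]
```

View pics/s1.png

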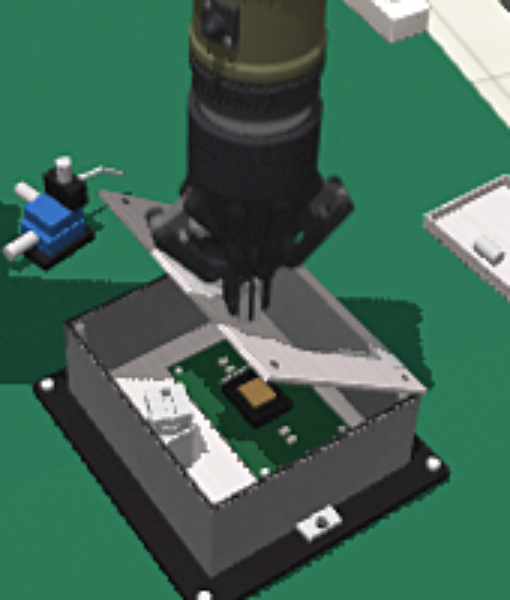

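The fingertips are above the outer face of the lid near its free edge, off to the side of the wing. I'll swing the lid down along its arc.

Call:
servo_tool:
  deltas:
    - {"xyz":[0,0,0.3],"rotation":[0,0,0],"grip":1}
    - {"xyz":[0,0,0.25],"rotation":[0,0,0],"grip":1}
    - {"xyz":[-0.12,-0.36,0.52],"rotation":[0,0,0],"grip":1}
    - {"xyz":[-0.11,-0.32,0.55],"rotation":[0,0,0],"grip":1}
    - {"xyz":[-0.1,-0.28,0.57],"rotation":[0,0,0],"grip":1}
    - {"xyz":[-0.08,-0.23,0.6],"rotation":[0,0,0],"grip":1}
    - {"xyz":[-0.06,-0.19,0.61],"rotation":[0,0,0],"grip":1}
    - {"xyz":[-0.05,-0.14,0.63],"rotation":[0,0,0],"grip":1}
    - {"xyz":[-0.03,-0.09,0.63],"rotation":[0,0,0],"grip":1}

```text
time: 5.42
tcp_pos: [0.4998, -0.1981, 0.1232]
tcp_rot: [[0.09, 0.996, 0.002], [0.996, -0.09, -0.001], [-0.001, 0.002, -1.0]]
contact_force: [-0.8, -1.0, 1.9]
gripper_width: -0.002
finger_force: 0.8
```

Call:
servo_tool:
  deltas:
    - {"xyz":[-0.01,-0.05,0.4],"rotation":[0,0,0],"grip":1}
    - {"xyz":[0,0,0.2],"rotation":[0,0,0],"grip":1}
    - {"xyz":[0,0,0.1],"rotation":[0,0,0],"grip":1}

```text
time: 5.67
tcp_pos: [0.4984, -0.1978, 0.1084]
tcp_rot: [[0.09, 0.996, -0.0], [0.996, -0.09, 0.0], [0.0, -0.0, -1.0]]
contact_force: [-1.1, 0.5, 3.5]
gripper_width: 0.0
finger_force: 0.8
```

Call:
servo_tool:
  deltas:
    - {"xyz":[0,0,0.15],"rotation":[0,0,0],"grip":1}
    - {"xyz":[0,0,0.08],"rotation":[0,0,0],"grip":1}
    - {"xyz":[0,0,0],"rotation":[0,0,0],"grip":1}

```text
time: 5.92
tcp_pos: [0.4991, -0.1979, 0.104]
tcp_rot: [[0.09, 0.996, 0.001], [0.996, -0.09, -0.0], [-0.0, 0.001, -1.0]]
contact_force: [-0.4, 0.5, -0.1]
gripper_width: 0.003
finger_force: 0.0
```

Call:
servo_tool:
  deltas:
    - {"xyz":[0,0,0.06],"rotation":[0,0,0],"grip":1}
    - {"xyz":[0,0,0.04],"rotation":[0,0,0],"grip":1}
    - {"xyz":[0,0,0],"rotation":[0,0,0],"grip":1}

```text
time: 6.17
tcp_pos: [0.4993, -0.198, 0.1035]
tcp_rot: [[0.09, 0.996, 0.002], [0.996, -0.09, -0.001], [-0.0, 0.002, -1.0]]
contact_force: [-2.7, 2.2, 8.9]
gripper_width: 0.004
finger_force: 4.6
```

Call:
servo_tool:
  deltas:
    - {"xyz":[0,0,-0.5],"rotation":[0,0,0],"grip":1}
    - {"xyz":[0,0,-1],"rotation":[0,0,0],"grip":1}
    - {"xyz":[0,0,-1],"rotation":[0,0,0],"grip":0.6}
    - {"xyz":[0,0,-1],"rotation":[0,0,0],"grip":0.6}
    - {"xyz":[-1,-0.8,-1],"rotation":[0,0,0],"grip":0.6}
    - {"xyz":[-1,-0.8,-1],"rotation":[0,0,0],"grip":0.6}
    - {"xyz":[-1,-1,-0.3],"rotation":[0,0,0],"grip":0.6}
    - {"xyz":[-1,-1,0],"rotation":[0,0,0],"grip":0.6}
    - {"xyz":[-1,-1,0],"rotation":[0,0,0],"grip":0.6}
    - {"xyz":[-0.5,-1,0],"rotation":[0,0,0],"grip":0.6}

```text
time: 7.0
tcp_pos: [0.3768, -0.2995, 0.2189]
tcp_rot: [[0.091, 0.996, 0.002], [0.996, -0.091, -0.002], [-0.002, 0.002, -1.0]]
contact_force: [0.1, -0.0, -0.3]
gripper_width: 0.402
finger_force: 0.0
```

```bash
cat > look.py <<'E'
from plan import *
st()
S=bot.read_camera("side");T=bot.read_camera("top"); pickle.dump((S,T),open("c1.pkl","wb"))
g=[[-1,1],[-1,-1],[1,-1],[1,1]]
def patch(cam,z):
    W=tow(b,[[-.06+.035*x,.035*y,z] for x,y in g])
    H=cv2.getPerspectiveTransform(proj(cam,W).astype(np.float32),np.float32([[0,299],[299,299],[299,0],[0,0]]))
    im=cv2.warpPerspective(cam["img"],H,(300,300),flags=cv2.INTER_CUBIC); im=np.clip(255*(im/255.)**.5,0,255).astype(np.uint8)
    cv2.line(im,(0,150),(8,150),(0,0,255));cv2.line(im,(150,0),(150,8),(0,0,255)); return im
raw=lambda c,p: (lambda u:cv2.resize(c["img"][u[1]-25:u[1]+25,u[0]-25:u[0]+25],(300,300),interpolation=cv2.INTER_CUBIC))(proj(c,p)[0].astype(int))
p=tow(b,[[-.06,0,.14]])
cv2.imwrite("pics/wing1.png",np.vstack([np.hstack([patch(S,.153),patch(T,.153)]),np.hstack([raw(S,p),raw(T,p)])]))
print([proj(c,p)[0].astype(int) for c in(S,T)])
E
python3 look.py
```

```text
t 7.0 p [ 0.3768 -0.2995  0.2189] hd -0.091 F [ 0.1 -0.  -0.3] w 0.402 ff 0.0 j6 0.99 down [ 0.002 -0.002 -1.   ]
[array([255, 246]), array([329, 205])]
```

View pics/wing1.png

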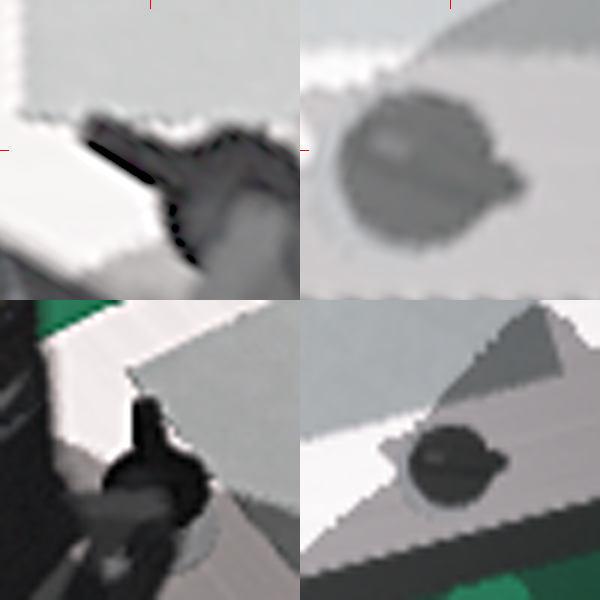

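Call:
servo_tool:
  deltas:
    - {"xyz":[1,-1,0],"rotation":[0,0,0],"grip":0.5}
    - {"xyz":[1,-1,0],"rotation":[0,0,0],"grip":0.5}
    - {"xyz":[1,-1,0],"rotation":[0,0,0],"grip":0.5}
    - {"xyz":[1,-0.5,0],"rotation":[0,0,0],"grip":0.5}
    - {"xyz":[1,0,0],"rotation":[0,0,0],"grip":0.5}
    - {"xyz":[1,0,0],"rotation":[0,0,0],"grip":0.5}
    - {"xyz":[1,0,0],"rotation":[0,0,0],"grip":0.5}
    - {"xyz":[1,0,0],"rotation":[0,0,0],"grip":0.5}

```text
time: 7.77
tcp_pos: [0.3226, -0.1306, 0.2185]
tcp_rot: [[0.09, 0.996, 0.002], [0.996, -0.09, -0.0], [0.0, 0.002, -1.0]]
contact_force: [0.3, -0.9, 0.2]
gripper_width: 0.504
finger_force: 0.0
```

```bash
sed -i 's/wing1/wing2/' look.py; python3 look.py
```

```text
t 7.7667 p [ 0.3226 -0.1306  0.2185] hd -0.09 F [ 0.3 -0.9  0.2] w 0.504 ff 0.0 j6 1.28 down [ 0.002 -0.    -1.   ]
[array([255, 246]), array([329, 205])]
```

View pics/wing2.png

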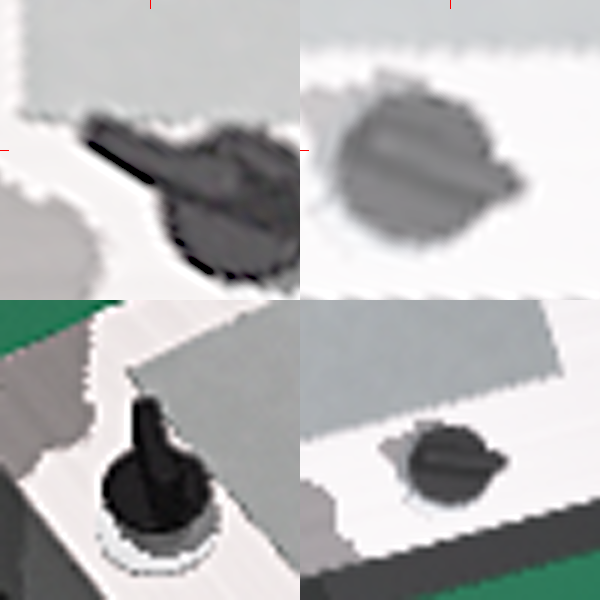

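The wing axis comes out at box (-61, 0) ±1 mm from both views, at about +16°, close to the receptacle's measured turn. I'll go over it.

```bash
python3 - <<'E'
from plan import *
t=tow(b,[-.061,0,.131])[0]; print(t,rel(t))
E
```

```text
[ 0.49623958 -0.14212686  0.131     ] [  2.3 174.3  87.5]
```

Call:
servo_tool:
  deltas:
    - {"xyz":[0.013,0.97,0],"rotation":[0,0,0],"grip":0.5}
    - {"xyz":[0.013,0.97,0],"rotation":[0,0,0],"grip":0.5}
    - {"xyz":[0.013,0.97,0],"rotation":[0,0,0],"grip":0.5}
    - {"xyz":[0.013,0.97,0],"rotation":[0,0,0],"grip":0.5}
    - {"xyz":[0.013,0.97,0],"rotation":[0,0,0],"grip":0.5}
    - {"xyz":[0.013,0.97,0],"rotation":[0,0,0],"grip":0.5}
    - {"xyz":[0.013,0.97,0],"rotation":[0,0,0],"grip":0.5}
    - {"xyz":[0.013,0.97,0],"rotation":[0,0,0],"grip":0.5}
    - {"xyz":[0.013,0.97,0],"rotation":[0,0,0],"grip":0.5}
    - {"xyz":[0,0,0],"rotation":[0,0,-0.17],"grip":0.5}
    - {"xyz":[0,0,0],"rotation":[0,0,0],"grip":0.5}

```text
time: 8.78
tcp_pos: [0.4969, -0.1454, 0.2177]
tcp_rot: [[0.068, 0.998, -0.0], [0.998, -0.068, -0.0], [-0.0, -0.0, -1.0]]
contact_force: [-1.3, 0.3, -0.6]
gripper_width: 0.493
finger_force: 0.0
```

```bash
python3 - <<'E'
from plan import *
st();t=tow(b,[-.061,0,.131])[0]; print(rel(t))
E
```

```text
t 8.7833 p [ 0.4969 -0.1454  0.2177] hd -0.068 F [-1.3  0.3 -0.6] w 0.493 ff 0.0 j6 1.35 down [-0. -0. -1.]
[ 3.2 -0.9 86.7]
```

Call:
servo_tool:
  deltas:
    - {"xyz":[0.16,-0.04,0.7],"rotation":[0,0,0],"grip":0.5}
    - {"xyz":[0,0,0.8],"rotation":[0,0,0],"grip":0.5}
    - {"xyz":[0,0,0.8],"rotation":[0,0,0],"grip":0.5}
    - {"xyz":[0,0,0.8],"rotation":[0,0,0],"grip":0.5}
    - {"xyz":[0,0,0.7],"rotation":[0,0,0],"grip":0.5}
    - {"xyz":[0,0,0.4],"rotation":[0,0,0],"grip":0.5}
    - {"xyz":[0,0,0.1],"rotation":[0,0,0],"grip":0.5}
    - {"xyz":[0,0,0],"rotation":[0,0,0],"grip":0.5}

```text
time: 9.45
tcp_pos: [0.4945, -0.1418, 0.1317]
tcp_rot: [[0.07, 0.998, -0.001], [0.998, -0.07, 0.0], [0.0, -0.001, -1.0]]
contact_force: [0.9, -0.4, -0.4]
gripper_width: 0.497
finger_force: 0.0
```

Call:
servo_tool:
  deltas:
    - {"xyz":[0,0,0],"rotation":[0,0,0],"grip":0.75}
    - {"xyz":[0,0,0],"rotation":[0,0,0],"grip":0.85}
    - {"xyz":[0,0,0],"rotation":[0,0,0],"grip":1}
    - {"xyz":[0,0,0],"rotation":[0,0,0],"grip":1}
    - {"xyz":[0,0,0],"rotation":[0,0,0],"grip":1}
    - {"xyz":[0,0,0],"rotation":[0,0,0],"grip":1}
  grip_force: 40

```text
time: 9.95
tcp_pos: [0.4955, -0.1422, 0.1325]
tcp_rot: [[0.07, 0.998, 0.001], [0.998, -0.07, -0.001], [-0.001, 0.001, -1.0]]
contact_force: [-1.2, -1.5, 3.3]
gripper_width: 0.108
finger_force: 44.4
```

```bash
python3 - <<'E'
from plan import *
st();t=tow(b,[-.061,0,.131])[0]; print(rel(t), bot.sense()["torque"])
E
```

```text
t 9.95 p [ 0.4955 -0.1422  0.1325] hd -0.07 F [-1.2 -1.5  3.3] w 0.108 ff 44.4 j6 1.36 down [ 0.001 -0.001 -1.   ]
[0.1 0.7 1.5] [-0.21934858  0.37207828 -0.08084077]
```

Call:
servo_tool:
  deltas:
    - {"xyz":[0,0,0.05],"rotation":[0,0,0],"grip":1}
    - {"xyz":[0,0,0.05],"rotation":[0,0,0],"grip":1}
    - {"xyz":[0,0,0],"rotation":[0,0,0],"grip":1}
  grip_force: 60

```text
time: 10.2
tcp_pos: [0.4956, -0.1422, 0.1301]
tcp_rot: [[0.07, 0.998, 0.0], [0.998, -0.07, -0.001], [-0.001, 0.0, -1.0]]
contact_force: [-1.2, -0.6, 5.5]
gripper_width: 0.097
finger_force: 65.0
```

Call:
servo_tool:
  deltas:
    - {"xyz":[0,0,0.05],"rotation":[0,0,0],"grip":1}
    - {"xyz":[0,0,0],"rotation":[0,0,0],"grip":1}

```text
time: 10.37
tcp_pos: [0.4956, -0.1421, 0.1291]
tcp_rot: [[0.07, 0.998, 0.0], [0.998, -0.07, -0.001], [-0.001, 0.0, -1.0]]
contact_force: [-2.0, -0.6, 6.2]
gripper_width: 0.101
finger_force: 65.1
```

Call:
servo_tool:
  deltas:
    - {"xyz":[0,0,0.05],"rotation":[0,0,0],"grip":1}
    - {"xyz":[0,0,0],"rotation":[0,0,0],"grip":1}

```text
time: 10.53
tcp_pos: [0.4956, -0.1422, 0.1282]
tcp_rot: [[0.07, 0.998, 0.001], [0.998, -0.07, -0.001], [-0.001, 0.001, -1.0]]
contact_force: [-2.5, -1.9, 6.7]
gripper_width: 0.098
finger_force: 65.2
```

Call:
servo_tool:
  deltas:
    - {"xyz":[0,0,0.05],"rotation":[0,0,0],"grip":1}
    - {"xyz":[0,0,0.05],"rotation":[0,0,0],"grip":1}
    - {"xyz":[0,0,0],"rotation":[0,0,0],"grip":1}

```text
time: 10.78
tcp_pos: [0.4956, -0.1422, 0.1264]
tcp_rot: [[0.07, 0.998, 0.001], [0.998, -0.07, -0.001], [-0.001, 0.001, -1.0]]
contact_force: [-2.4, -0.8, 7.6]
gripper_width: 0.098
finger_force: 65.3
```

Call:
servo_tool:
  deltas:
    - {"xyz":[0,0,0.05],"rotation":[0,0,0],"grip":1}
    - {"xyz":[0,0,0.05],"rotation":[0,0,0],"grip":1}
    - {"xyz":[0,0,0],"rotation":[0,0,0],"grip":1}

```text
time: 11.03
tcp_pos: [0.4956, -0.1422, 0.1246]
tcp_rot: [[0.07, 0.998, 0.001], [0.998, -0.07, -0.001], [-0.001, 0.001, -1.0]]
contact_force: [-3.0, -0.6, 9.1]
gripper_width: 0.099
finger_force: 65.5
```

Call:
servo_tool:
  deltas:
    - {"xyz":[0,0,0.05],"rotation":[0,0,0],"grip":1}
    - {"xyz":[0,0,0.04],"rotation":[0,0,0],"grip":1}
    - {"xyz":[0,0,0],"rotation":[0,0,0],"grip":1}

```text
time: 11.28
tcp_pos: [0.4956, -0.1422, 0.123]
tcp_rot: [[0.07, 0.998, 0.001], [0.998, -0.07, -0.001], [-0.001, 0.001, -1.0]]
contact_force: [-4.1, -0.6, 10.3]
gripper_width: 0.098
finger_force: 65.6
```

Call:
servo_tool:
  deltas:
    - {"xyz":[0,0,0.05],"rotation":[0,0,0],"grip":1}
    - {"xyz":[0,0,0],"rotation":[0,0,0],"grip":1}

```text
time: 11.45
tcp_pos: [0.4956, -0.1422, 0.122]
tcp_rot: [[0.07, 0.998, 0.001], [0.998, -0.07, -0.001], [-0.001, 0.001, -1.0]]
contact_force: [-3.5, -1.1, 11.2]
gripper_width: 0.097
finger_force: 65.8
```

Call:
servo_tool:
  deltas:
    - {"xyz":[0,0,0.04],"rotation":[0,0,0],"grip":1}
    - {"xyz":[0,0,0],"rotation":[0,0,0],"grip":1}

```text
time: 11.62
tcp_pos: [0.4956, -0.1422, 0.1213]
tcp_rot: [[0.07, 0.998, 0.001], [0.998, -0.07, -0.001], [-0.001, 0.001, -1.0]]
contact_force: [-3.8, -0.6, 12.6]
gripper_width: 0.103
finger_force: 65.8
```

Call:
servo_tool:
  deltas:
    - {"xyz":[0,0,0.03],"rotation":[0,0,0],"grip":1}
    - {"xyz":[0,0,0],"rotation":[0,0,0],"grip":1}

```text
time: 11.78
tcp_pos: [0.4956, -0.1422, 0.1208]
tcp_rot: [[0.07, 0.998, 0.001], [0.998, -0.07, -0.001], [-0.001, 0.001, -1.0]]
contact_force: [-3.5, -1.3, 11.1]
gripper_width: 0.099
finger_force: 65.8
```

Call:
servo_tool:
  deltas:
    - {"xyz":[0,0,0.03],"rotation":[0,0,0],"grip":1}
    - {"xyz":[0,0,0],"rotation":[0,0,0],"grip":1}

```text
time: 11.95
tcp_pos: [0.4956, -0.1422, 0.1203]
tcp_rot: [[0.07, 0.998, 0.001], [0.998, -0.07, -0.001], [-0.001, 0.001, -1.0]]
contact_force: [-4.6, -0.2, 12.4]
gripper_width: 0.098
finger_force: 65.9
```

Call:
servo_tool:
  deltas:
    - {"xyz":[0,0,0.025],"rotation":[0,0,0],"grip":1}
    - {"xyz":[0,0,0],"rotation":[0,0,0],"grip":1}

```text
time: 12.12
tcp_pos: [0.4956, -0.1422, 0.1201]
tcp_rot: [[0.07, 0.998, 0.001], [0.998, -0.07, -0.001], [-0.001, 0.001, -1.0]]
contact_force: [-4.1, -0.1, 14.1]
gripper_width: 0.099
finger_force: 66.3
```

Call:
servo_tool:
  deltas:
    - {"xyz":[0,0,-0.03],"rotation":[0,0,0],"grip":1}
    - {"xyz":[0,0,0],"rotation":[0,0,0.4],"grip":1}
    - {"xyz":[0,0,0],"rotation":[0,0,0.4],"grip":1}
    - {"xyz":[0,0,0],"rotation":[0,0,0.4],"grip":1}
    - {"xyz":[0,0,0],"rotation":[0,0,0],"grip":1}

```text
time: 12.53
tcp_pos: [0.4957, -0.1422, 0.1205]
tcp_rot: [[0.214, 0.977, 0.001], [0.977, -0.214, -0.001], [-0.001, 0.002, -1.0]]
contact_force: [-3.9, 0.3, 12.0]
gripper_width: 0.104
finger_force: 66.0
```

```bash
python3 - <<'E'
from plan import *
st();print(bot.sense()["torque"])
E
```

```text
t 12.5333 p [ 0.4957 -0.1422  0.1205] hd -0.215 F [-3.9  0.3 12. ] w 0.104 ff 66.0 j6 1.51 down [ 0.001 -0.001 -1.   ]
[-0.17516855  0.82700709 -0.06522628]
```

Call:
servo_tool:
  deltas:
    - {"xyz":[0,0,0],"rotation":[0,0,0.8],"grip":1}
    - {"xyz":[0,0,0],"rotation":[0,0,0.8],"grip":1}
    - {"xyz":[0,0,0],"rotation":[0,0,0.8],"grip":1}
    - {"xyz":[0,0,0],"rotation":[0,0,0.8],"grip":1}
    - {"xyz":[0,0,0],"rotation":[0,0,0.8],"grip":1}
    - {"xyz":[0,0,0],"rotation":[0,0,0.8],"grip":1}
    - {"xyz":[0,0,0],"rotation":[0,0,0.8],"grip":1}
    - {"xyz":[0,0,0],"rotation":[0,0,0.8],"grip":1}
    - {"xyz":[0,0,0],"rotation":[0,0,0.8],"grip":1}
    - {"xyz":[0,0,0],"rotation":[0,0,0],"grip":1}

```text
time: 13.37
tcp_pos: [0.4961, -0.1426, 0.1206]
tcp_rot: [[0.882, 0.47, 0.002], [0.47, -0.882, -0.002], [0.001, 0.003, -1.0]]
contact_force: [-2.8, -1.1, 12.3]
gripper_width: 0.102
finger_force: 65.9
```

```bash
python3 - <<'E'
from plan import *
st();print(bot.sense()["torque"])
E
```

```text
t 13.3667 p [ 0.4961 -0.1426  0.1206] hd -1.081 F [-2.8 -1.1 12.3] w 0.102 ff 65.9 j6 2.37 down [ 0.002 -0.002 -1.   ]
[-0.40774495  0.696243   -0.05265441]
```

Call:
servo_tool:
  deltas:
    - {"xyz":[0,0,0],"rotation":[0,0,0.6],"grip":1}
    - {"xyz":[0,0,0],"rotation":[0,0,0.6],"grip":1}
    - {"xyz":[0,0,0],"rotation":[0,0,0.6],"grip":1}
    - {"xyz":[0,0,0],"rotation":[0,0,0.6],"grip":1}
    - {"xyz":[0,0,0],"rotation":[0,0,0.5],"grip":1}
    - {"xyz":[0,0,0],"rotation":[0,0,0.3],"grip":1}
    - {"xyz":[0,0,0],"rotation":[0,0,0.3],"grip":1}
    - {"xyz":[0,0,0],"rotation":[0,0,0.3],"grip":1}
    - {"xyz":[0,0,0],"rotation":[0,0,0],"grip":1}

```text
time: 14.12
tcp_pos: [0.4962, -0.1429, 0.1207]
tcp_rot: [[0.999, 0.036, 0.002], [0.036, -0.999, -0.003], [0.002, 0.003, -1.0]]
contact_force: [-3.7, -2.4, 12.2]
gripper_width: 0.102
finger_force: 65.9
```

```bash
python3 - <<'E'
from plan import *
st();print(bot.sense()["torque"])
E
```

```text
t 14.1167 p [ 0.4962 -0.1429  0.1207] hd -1.535 F [-3.7 -2.4 12.2] w 0.102 ff 65.9 j6 2.83 down [ 0.002 -0.003 -1.   ]
[-0.51312962  0.76149431 -0.01885275]
```

Call:
servo_tool:
  deltas:
    - {"xyz":[0,0,0],"rotation":[0,0,0.2],"grip":1}
    - {"xyz":[0,0,0],"rotation":[0,0,0.2],"grip":1}
    - {"xyz":[0,0,0],"rotation":[0,0,0],"grip":1}

```text
time: 14.37
tcp_pos: [0.4962, -0.143, 0.1207]
tcp_rot: [[1.0, -0.012, 0.002], [-0.012, -1.0, -0.003], [0.002, 0.003, -1.0]]
contact_force: [-2.5, -3.1, 12.1]
gripper_width: 0.101
finger_force: 65.9
```

```bash
python3 - <<'E'
from plan import *
st();print(bot.sense()["torque"])
E
```

```text
t 14.3667 p [ 0.4962 -0.143   0.1207] hd -1.583 F [-2.5 -3.1 12.1] w 0.101 ff 65.9 j6 2.87 down [ 0.002 -0.003 -1.   ]
[-0.55288777  0.75167112 -0.04051734]
```

Call:
servo_tool:
  deltas:
    - {"xyz":[0,0,-0.05],"rotation":[0,0,0],"grip":1}
    - {"xyz":[0,0,-0.05],"rotation":[0,0,0],"grip":1}
    - {"xyz":[0,0,-0.02],"rotation":[0,0,0],"grip":1}
    - {"xyz":[0,0,0],"rotation":[0,0,0],"grip":1}

```text
time: 14.7
tcp_pos: [0.4962, -0.143, 0.123]
tcp_rot: [[1.0, -0.011, 0.002], [-0.011, -1.0, -0.003], [0.002, 0.003, -1.0]]
contact_force: [-2.3, -1.9, 11.0]
gripper_width: 0.103
finger_force: 65.7
```

Call:
servo_tool:
  deltas:
    - {"xyz":[0,0,-0.05],"rotation":[0,0,0],"grip":1}
    - {"xyz":[0,0,-0.05],"rotation":[0,0,0],"grip":1}
    - {"xyz":[0,0,0],"rotation":[0,0,0],"grip":1}

```text
time: 14.95
tcp_pos: [0.4962, -0.143, 0.1249]
tcp_rot: [[1.0, -0.011, 0.002], [-0.011, -1.0, -0.003], [0.002, 0.003, -1.0]]
contact_force: [-2.5, -3.0, 9.2]
gripper_width: 0.101
finger_force: 65.5
```

Call:
servo_tool:
  deltas:
    - {"xyz":[0,0,-0.04],"rotation":[0,0,0],"grip":1}
    - {"xyz":[0,0,0],"rotation":[0,0,0],"grip":1}

```text
time: 15.12
tcp_pos: [0.4962, -0.143, 0.1255]
tcp_rot: [[1.0, -0.011, 0.002], [-0.011, -1.0, -0.003], [0.002, 0.003, -1.0]]
contact_force: [-2.1, -3.0, 9.2]
gripper_width: 0.1
finger_force: 65.5
```

Call:
servo_tool:
  deltas:
    - {"xyz":[0,0,-0.04],"rotation":[0,0,0],"grip":1}
    - {"xyz":[0,0,0],"rotation":[0,0,0],"grip":1}

```text
time: 15.28
tcp_pos: [0.4962, -0.143, 0.126]
tcp_rot: [[1.0, -0.011, 0.002], [-0.011, -1.0, -0.002], [0.002, 0.002, -1.0]]
contact_force: [-2.1, -3.2, 7.5]
gripper_width: 0.101
finger_force: 65.1
```

Call:
servo_tool:
  deltas:
    - {"xyz":[0,0,-0.03],"rotation":[0,0,0],"grip":1}
    - {"xyz":[0,0,0],"rotation":[0,0,0],"grip":1}

```text
time: 15.45
tcp_pos: [0.4962, -0.1429, 0.126]
tcp_rot: [[1.0, -0.011, 0.001], [-0.011, -1.0, -0.002], [0.001, 0.002, -1.0]]
contact_force: [-0.6, -3.5, 3.0]
gripper_width: 0.096
finger_force: 64.7
```

It is seated: further lift leaves z at 0.126 while the force drops, so the pin sits in the detent. I'll let go and rise.

Call:
servo_tool:
  deltas:
    - {"xyz":[0,0,0],"rotation":[0,0,0],"grip":0.7}
    - {"xyz":[0,0,0],"rotation":[0,0,0],"grip":0.5}
    - {"xyz":[0,0,0],"rotation":[0,0,0],"grip":0.5}
    - {"xyz":[0,0,0],"rotation":[0,0,0],"grip":0.5}
    - {"xyz":[0,0,-0.5],"rotation":[0,0,0],"grip":0.5}
    - {"xyz":[0,0,-0.9],"rotation":[0,0,0],"grip":0.5}
    - {"xyz":[0,0,-1],"rotation":[0,0,0],"grip":0.5}
    - {"xyz":[0,0,-1],"rotation":[0,0,0],"grip":0.5}
    - {"xyz":[0,0,-1],"rotation":[0,0,0],"grip":0.5}
    - {"xyz":[0,0,-0.5],"rotation":[0,0,0],"grip":0.5}

```text
time: 16.28
tcp_pos: [0.4966, -0.142, 0.2269]
tcp_rot: [[1.0, -0.011, 0.004], [-0.011, -1.0, -0.001], [0.004, 0.001, -1.0]]
contact_force: [1.1, -0.4, -0.2]
gripper_width: 0.502
finger_force: 0.0
```

Call:
servo_tool:
  deltas:
    - {"xyz":[-1,0,0],"rotation":[0,0,-0.5],"grip":0.5}
    - {"xyz":[-1,-0.5,0],"rotation":[0,0,0],"grip":0.5}
    - {"xyz":[-1,-0.5,0],"rotation":[0,0,0],"grip":0.5}
    - {"xyz":[-1,-0.5,0],"rotation":[0,0,0],"grip":0.5}
    - {"xyz":[-1,-0.5,0],"rotation":[0,0,0],"grip":0.5}
    - {"xyz":[-1,-0.5,0],"rotation":[0,0,0],"grip":0.5}
    - {"xyz":[-1,-0.5,0],"rotation":[0,0,0],"grip":0.5}
    - {"xyz":[-1,-0.5,0],"rotation":[0,0,0],"grip":0.5}
    - {"xyz":[-1,-0.5,0],"rotation":[0,0,0],"grip":0.5}
    - {"xyz":[0,0,0],"rotation":[0,0,0],"grip":0.5}

```text
time: 17.12
tcp_pos: [0.3069, -0.068, 0.2234]
tcp_rot: [[0.999, 0.05, -0.004], [0.05, -0.999, 0.002], [-0.004, -0.002, -1.0]]
contact_force: [-0.2, -0.7, 0.3]
gripper_width: 0.499
finger_force: 0.0
```

```bash
sed -i 's/wing2/wing3/; s/c1.pkl/c2.pkl/' look.py; python3 look.py
```

```text
t 17.1167 p [ 0.3069 -0.068   0.2234] hd -1.521 F [-0.2 -0.7  0.3] w 0.499 ff 0.0 j6 2.87 down [-0.004  0.002 -1.   ]
[array([255, 246]), array([329, 205])]
```

View pics/wing3.png

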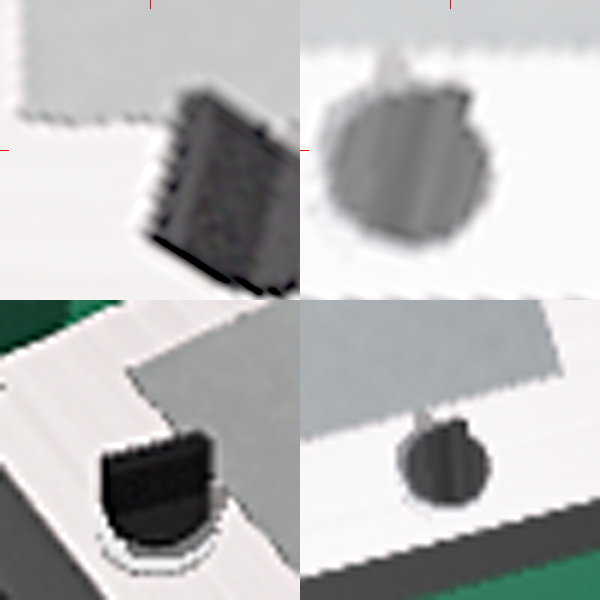

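The lid is shut. The wing now lies across the front edge, running from about (185,90) to (155,235) in the rectified side patch, and sits lower than before. The gripper is clear, so I'll hand in.

```bash
python3 -c "
from plant import bot
print(bot.close_job())"
```

```text
the job is handed in; nothing more can be done
None
```

The lid is shut, and the wing was pushed in, turned a quarter turn clockwise and let go with the pin seated in its locked detent. The highest wrist-force reading after any move was about 15 N, the gripper is clear, and the job was handed in at about 17 s.

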